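Latch the peg chest on the balcony shelf

ROBOT

A 6-joint arm with a two-finger parallel gripper is mounted at the origin on the work surface. World frame = base frame: x ahead of the robot, y to its left, z up, the work surface at z = 0. Lengths are in m, angles in rad, forces in N, time in s.
With the tool pointing down it reaches from about 0.375 to 0.9 m from the base axis. Payload 3.1 kg.
Tool frame: the origin (TCP) lies at the centre of the arm's flange, where the gripper is bolted on; the fingertips stand 182 mm ahead of it and the grasp point (between the pads) lies 164 mm ahead of it; z points along the fingers, y is the line along which they close (so a half turn about z gives the same grasp; the last joint's range is limited). The gripper opens to 87 mm and grips with 3 to 60 N. Pads are 19 mm wide; open, the fingers measure 117 mm over their backs; the gripper's body (75 mm by 190 mm) begins 51 mm behind the grasp point.
Start: joints at [1.026, 0.527, 1.433, -0, 1.181, -0.178], TCP at [0.224, 0.584, 0.405] pointing down, gripper open.
Joint ranges: [-3.08, 3.08], [-0.75, 2.2], [0.22, 2.44], [-1.43, 4.57], [0, 2.65], [-2.85, 2.85]. Speed limits (rad/s): [2.79, 2.79, 3.14, 3.14, 3.14, 3.14].

INTERFACE

Orientations are given as a unit quaternion [x, y, z, w].
In Python, from rig import * gives the robot as it stands.
- The arm moves only by the tool move_arm, never from a script. Its argument "commands" is a list that holds one entry, the list of rows, each a list of 6 numbers: the shift along the tool's x, y, z in units of 40 mm (1.0 is 40 mm), then the turn, a rotation vector about the tool's x, y, z in rad. A call has 1 to 12 rows; each row is the pose to reach, as a shift and turn from the pose commanded when the call began, along the tool's axes at that moment; what a row does not reach only later rows make up. A row lasts 1/8 s, in which the tool goes at most 62.5 mm and 10.7 degrees, less where a joint would pass 70% of its speed; a pose out of reach is approached as far as the arm can. A call with a gripper value outside its range is refused whole. "claw" is the closure, from -1 (fully open) to 1 (shut), so that 0 is half open, set as the call begins (left out, the last holds). The fingers move at their own pace and stop on an object; "squeeze" is the grip in N (left out, the last holds). Time passes only in rows, so rows that repeat a pose let the fingers close. It gives the time, the measured TCP pose, the force, the opening and the grip force at its end, in the units of the state.
- get_obs(): the state, without advancing time (a new reading comes with each control period).
- camera(name): name is "scene" or "side" or "wrist"; returns a dict with "pixels" (400x640x3 uint8, blue, green, red), "range_z" (400x640 float32, m along the optical axis (not along the pixel's ray), 0 where there is no reading), "camera_matrix" (3x3 intrinsics, pixels), "extrinsics" (4x4, takes a point from world to camera coordinates). Camera axes: x right, y up, looking along -z (the intrinsics and any distortion apply to the point x, -y, -z); pixel columns grow to the right and rows downward; lengths in m; the calibration is good to about 2 mm. A picture is of the moment at which its call begins.
- hand_in(): hands the job in; it is judged then, once.
The state is a dict: "time": time; "q": joint angles; "joint_velocities": joint speeds; "joint_torque": joint torques, N m; "position": TCP position; "tool_rot": TCP orientation; "ft_force": force on the tool from outside, world axes, zero at the start; "moment": the same for the moment, N m; "grip_width": finger opening in m; "grip_force": force on a finger pad.
Only numpy, scipy, OpenCV 4.12 (cv2) and the standard library are available. Lean on these libraries where they do the work, as an engineer would, in place of code of your own. Each camera call takes 0.05 s, during which the arm holds its last target. There are 200 camera calls.

TASK

Latch the grey peg chest shut: hook the wire loop of the draw latch on its top over the keeper on the sliding lid, so that the bar sits under the keeper's lip, then press the lever over centre until it lies flat on its rest and has drawn the lid shut, and keep it pressed down there for about half a second before letting go. Feel your way: do not force the loop against the lid or keeper, press the lever home firmly but gently, and leave the other things where they are.

Things in the scene. Friction and masses are not known exactly. Their poses are not given: they have to be found in the camera images.
- chest: Heavy, fixed grey plastic peg chest, 340 (its x) x 220 (y) x 80 mm high, flat on top. Origin: centre of its underside. x runs level from the lever's side to the keeper's side, y along all the latch's pins, z up. The top is split across at about x = +4 mm: fixed deck at -x; sliding lid, equally high, at +x.
- latch_pivot (a point): Centre of the lever's pivot pin, in a steel base on the deck: at x = -20, y = 0, z = 90 mm in the chest's frame (10 mm above its top). Axes as the chest's.
- lever (a joint): Angle a (rad) of the lever about the pivot. 0 = flat on its rubber rest, pointing to -x; pi/2 = straight up; more leans to +x; at most 2.6. Stiff pivot (0.026 N m): stays where left; leading the loop has to overcome this, about 2 N at the grip, which turns round when the motion does. The dead centre under load is at 0.05 to 0.1 rad, and it does not snap home by itself: press it onto its hard rest (5 N is enough). Closing takes 4 to 10 N at 45 mm from the pivot.
- lever_end (a point): Middle of the free end of the steel lever: a flat bar 22 mm wide, 5 mm thick, reaching 62 mm from the pivot. In the chest's axes it stands at x = -62 cos a, z = +62 sin a (mm) from the pivot.
- loop_bar (a point): Middle of the loop's cross bar (5 mm thick, 37 mm long, along y), which goes behind the keeper. The loop: 5 mm wire, side wires at y = +-18.5 mm, 74 mm from bar to its pin, which sits on the lever 18 mm from the pivot (x = -18 cos a, z = 18 sin a). It turns only about y, passes the lever freely and stays where left (0.015 N m). Axes: x from pin to bar, y as the chest's.
- loop_grip (a point): Centre of the loop's finger grip: an upright black disc, 20 mm across, 12 mm thick along y, flat faces to +-y; 16 mm beyond and 26 mm above the bar in the loop's axes. Pinched by the flat faces it can turn in the fingers. Leading it in the chest's x-z plane moves loop and lever together.
- keeper (a point): Middle of the keeper's +x face, 4 mm above the lid; axes as the chest's. The keeper is a steel hook on the lid: post 18 mm wide (y), 5 mm thick, 12 mm high, its 4 mm thick lip overhanging 7 mm to +x, underside 8 mm above the lid. A hooked bar lies under the lip against this face, its middle 2.5 mm to +x of it and 2.5 to 5.5 mm above the lid.
- lid (a joint): How far the sliding lid stands open along the chest's x (m): 0 = shut, at most 0.016. At first 0.007 to 0.011, held by its seal: a 2 N/mm spring about 0.009, with 5 N of friction. It moves the keeper along.
- basket: Bystander, to be left alone: grey slatted laundry basket 340 x 250 x 170 mm. Origin at the centre of its underside.
- peg_jar: Bystander, to be left alone: steel peg jar, 96 mm across, 110 mm high, with wooden pegs sticking out. Origin at the centre of its underside.
- dish: Bystander, to be left alone: white ceramic dish, 130 mm across, 28 mm high. Origin at the centre of its underside.
- scrub_brush: Bystander, to be left alone: green scrub brush, 150 x 55 mm, 72 mm high. Origin at the centre of its underside.
- softener: Bystander, to be left alone: white bottle, 68 mm across, 200 mm high. Origin at the centre of its underside.
- peg_a: Bystander, to be left alone: white plastic clothes peg, 72 x 12 x 11 mm, on the shelf beyond the chest. Origin at the centre of its underside.
- peg_b: Bystander, to be left alone: white plastic clothes peg, 72 x 12 x 11 mm, lying on the chest's fixed deck, at the back of the lever's side. Origin at the centre of its underside.

How it is judged:
By the outcome, as a careful person would: the job done as asked, in the order asked, and still so for the second after the job is handed in, with the robot touching nothing.
It also fails if it takes over 48 s, if anything falls off the work surface, if the arm or the gripper's body presses on something with over 40 N, if the wrist force passes 120 N, or if a joint passes its speed limit or range.

## Working session

There is one attempt and no reset: what is moved stays moved. The work goes in short steps, Python scripts to look and compute and a tool call to move; the robot and the scene stay as the last step left them, time stands still between calls to the robot, and variables do not carry over. Pictures are saved under pics/ and viewed, at most 10 in all, crops included, and the job is handed in when it is done.

Besides the shell and the picture viewer there is one more tool, called after "Emit:" by a JSON object that holds its "api" and its "payload", one argument or row to a line. move_arm: Moves the arm, as the interface text tells. Its arguments: {"type":"object","properties":{"commands":{"type":"array","items":{"type":"array","items":{"type":"array","items":{"type":"number"}}}},"claw":{"type":"number"},"squeeze":{"type":"number"}},"required":["commands"]}

```bash
mkdir -p pics; ls
python3 - <<'E'
from rig import *
import cv2,numpy as np
o=get_obs();print({k:np.round(v,3) for k,v in o.items()})
for n in("scene","side","wrist"):
    c=camera(n);cv2.imwrite(f"pics/{n}0.png",c["pixels"]);np.savez(f"{n}0.npz",**c)
    E=c["extrinsics"];print(n,c.keys(),np.round(c["camera_matrix"],1).tolist(),np.round(E,3).tolist())
E
```

```text
pics
{'time': np.float64(0.0), 'q': array([ 1.026,  0.528,  1.434, -0.   ,  1.181, -0.179]), 'joint_velocities': array([-0.   ,  0.   , -0.001, -0.001,  0.001, -0.002]), 'joint_torque': array([ 1.0000e-03, -4.4003e+01, -1.7659e+01,  6.3000e-02,  5.8000e-02,
       -0.0000e+00]), 'position': array([0.223, 0.583, 0.404]), 'tool_rot': array([ 0.182,  0.983, -0.001, -0.   ]), 'ft_force': array([-1.903, -0.155, -0.322]), 'moment': array([-0.061, -0.01 ,  0.014]), 'grip_force': np.float64(0.0), 'grip_width': np.float64(0.087)}
scene dict_keys(['pixels', 'range_z', 'camera_matrix', 'extrinsics']) [[373.7, 0.0, 319.5], [0.0, 373.7, 199.3], [0.0, 0.0, 1.0]] [[0.488, 0.873, 0.016, -0.307], [-0.69, 0.374, 0.619, 0.311], [0.534, -0.314, 0.785, -1.475], [0.0, 0.0, 0.0, 1.0]]
side dict_keys(['pixels', 'range_z', 'camera_matrix', 'extrinsics']) [[388.4, 0.0, 317.5], [0.0, 388.4, 197.1], [0.0, 0.0, 1.0]] [[0.762, -0.647, 0.015, -0.399], [0.48, 0.58, 0.658, -0.376], [-0.434, -0.495, 0.753, -0.974], [0.0, 0.0, 0.0, 1.0]]
wrist dict_keys(['pixels', 'range_z', 'camera_matrix', 'extrinsics']) [[302.8, 0.0, 318.0], [0.0, 302.8, 196.9], [0.0, 0.0, 1.0]] [[0.358, 0.934, -0.003, -0.622], [-0.9, 0.344, -0.267, 0.033], [-0.249, 0.098, 0.964, -0.391], [0.0, 0.0, 0.0, 1.0]]
```

View pics/scene0.png

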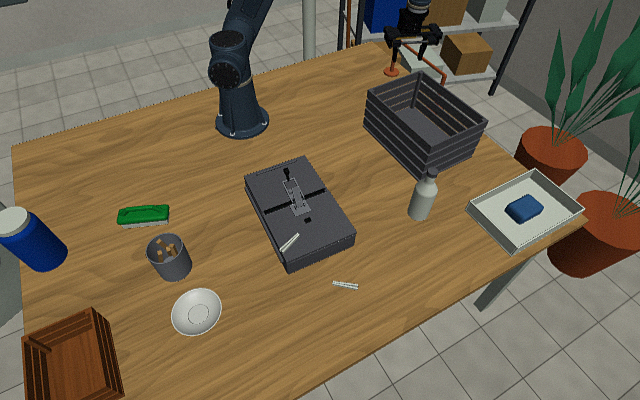

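View pics/side0.png

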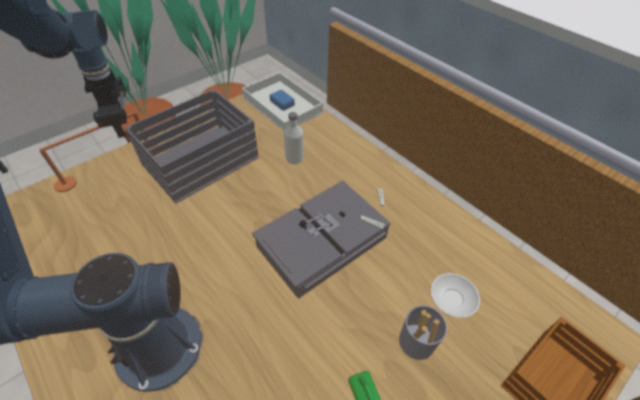

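The scene view shows the chest centred near (300,213). The split runs (265,210)–(325,190), and peg_b at (290,242) marks the deck side, away from the robot. A dark disc at (288,172) is likely the grip. I'll measure these.

```bash
cat > h.py <<'E'
import numpy as np,cv2
def ray(c,u,v):
    K=c["camera_matrix"];E=c["extrinsics"];d=np.array([(u-K[0,2])/K[0,0],-(v-K[1,2])/K[1,1],-1.])
    R=E[:3,:3];return -R.T@E[:3,3],R.T@d
def onz(c,u,v,z):
    o,d=ray(c,u,v);return o+d*(z-o[2])/d[2]
def pt(c,u,v):
    o,d=ray(c,u,v);return o+d*c["range_z"][int(v),int(u)]
def cloud(c):
    K=c["camera_matrix"];E=c["extrinsics"];z=c["range_z"];v,u=np.mgrid[:400,:640]
    p=np.stack([(u-K[0,2])/K[0,0]*z,-(v-K[1,2])/K[1,1]*z,-z],-1)
    return (p-E[:3,3])@E[:3,:3]
E
python3 - <<'E'
from h import *
im=[]
for n,(u,v) in (("scene",(300,213)),("side",(322,232))):
    c=np.load(n+"0.npz");P=cloud(c)
    m=(c["range_z"]>0)&(abs(P[...,2]-.08)<.008)&(np.arange(640)[None]>u-90)&(np.arange(640)[None]<u+90)&(np.abs(np.arange(400)[:,None]-v)<80)
    n_,l,s,ce=cv2.connectedComponentsWithStats(m.astype(np.uint8));k=1+np.argmax(s[1:,4])
    q=P[l==k][:,:2].astype(np.float32);r=cv2.minAreaRect(q);print(n,r,np.median(P[l==k][:,2]),s[k,4])
    im.append(cv2.resize(c["pixels"][v-65:v+65,u-85:u+85],None,fx=4.6,fy=4.6,interpolation=cv2.INTER_CUBIC)[:598])
    h=P[v-70:v+70,u-80:u+80]; mm=(h[...,2]>.105)&(h[...,2]<.25);print(np.round(np.c_[h[mm],np.argwhere(mm)[:,::-1]+[u-80,v-70]],3)[::6][:40])
for i,x in enumerate(im): cv2.imwrite(f"pics/c{i}.png",x)
E
```

```text
scene ((0.5209396481513977, -0.0225050151348114), (0.22272352874279022, 0.3501540720462799), 87.56486511230469) 0.07870512879925678 6072
[[ 4.51e-01 -1.90e-02  1.61e-01  2.85e+02  1.68e+02]
 [ 4.53e-01 -1.70e-02  1.57e-01  2.86e+02  1.69e+02]
 [ 4.59e-01 -2.00e-02  1.60e-01  2.86e+02  1.70e+02]
 [ 4.63e-01 -1.90e-02  1.59e-01  2.87e+02  1.71e+02]
 [ 4.64e-01 -1.70e-02  1.55e-01  2.88e+02  1.72e+02]
 [ 4.64e-01 -1.40e-02  1.49e-01  2.89e+02  1.73e+02]
 [ 4.60e-01 -1.60e-02  1.37e-01  2.88e+02  1.75e+02]
 [ 4.62e-01 -1.70e-02  1.31e-01  2.88e+02  1.77e+02]
 [ 4.65e-01 -5.00e-03  1.23e-01  2.92e+02  1.78e+02]
 [ 4.66e-01 -1.20e-02  1.23e-01  2.90e+02  1.79e+02]
 [ 4.62e-01 -2.40e-02  1.21e-01  2.86e+02  1.80e+02]
 [ 4.62e-01 -3.70e-02  1.23e-01  2.82e+02  1.81e+02]
 [ 4.79e-01  1.00e-03  1.20e-01  2.96e+02  1.81e+02]
 [ 4.69e-01 -3.70e-02  1.22e-01  2.83e+02  1.83e+02]
 [ 4.91e-01 -2.00e-03  1.20e-01  2.97e+02  1.84e+02]
 [ 4.81e-01 -3.70e-02  1.20e-01  2.85e+02  1.86e+02]
 [ 5.14e-01 -2.60e-02  1.44e-01  2.93e+02  1.87e+02]
 [ 5.00e-01 -0.00e+00  1.15e-01  2.99e+02  1.87e+02]
 [ 5.17e-
[... 2026 characters left out ...]
 2.23e+02]
 [ 4.43e-01 -1.90e-02  1.56e-01  3.00e+02  2.24e+02]
 [ 4.58e-01 -2.60e-02  1.50e-01  3.06e+02  2.24e+02]
 [ 4.43e-01 -2.30e-02  1.55e-01  3.01e+02  2.25e+02]
 [ 5.18e-01 -4.20e-02  1.11e-01  3.26e+02  2.25e+02]
 [ 4.48e-01 -2.60e-02  1.49e-01  3.03e+02  2.26e+02]
 [ 5.16e-01 -4.40e-02  1.10e-01  3.26e+02  2.26e+02]
 [ 5.00e-01 -4.00e-02  1.15e-01  3.21e+02  2.27e+02]
 [ 4.60e-01 -2.30e-02  1.28e-01  3.06e+02  2.28e+02]
 [ 4.56e-01 -2.00e-02  1.23e-01  3.04e+02  2.29e+02]
 [ 4.92e-01 -4.20e-02  1.14e-01  3.19e+02  2.29e+02]
 [ 4.82e-01 -4.00e-02  1.17e-01  3.16e+02  2.30e+02]
 [ 4.75e-01 -4.00e-02  1.18e-01  3.14e+02  2.31e+02]
 [ 4.69e-01 -3.90e-02  1.18e-01  3.12e+02  2.32e+02]]
```

View pics/c0.png

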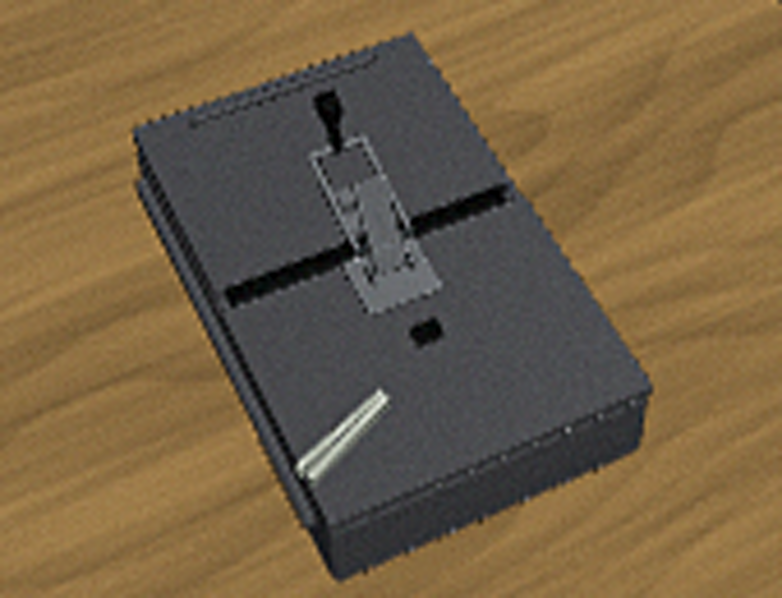

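The crop shows the grip at (328,105), the bar at about (348,150), the lever leaning to the keeper side at (380,210), and the rest at (425,332). Chest x is roughly world −x, with a yaw of about 2.3°. I'll move to a hover over the grip with the tool turned to match the chest.

Emit:
{"api": "move_arm", "payload": {
  "commands": [
    [[-10.7,-12.0,-0.3,0,0,-0.324],[-10.7,-12.0,-0.3,0,0,-0.324],[-10.7,-12.0,-0.3,0,0,-0.324],[-10.7,-12.0,-0.3,0,0,-0.324],[-10.7,-12.0,-0.3,0,0,-0.324],[-10.7,-12.0,-0.3,0,0,-0.324],[-10.7,-12.0,-0.3,0,0,-0.324],[-10.7,-12.0,-0.3,0,0,-0.324],[-10.7,-12.0,-0.3,0,0,-0.324],[-10.7,-12.0,-0.3,0,0,-0.324],[-10.7,-12.0,-0.3,0,0,-0.324],[-10.7,-12.0,-0.3,0,0,-0.324]]
  ],
  "claw": -0.2
}}

```text
time: 1.65
position: [0.4516, -0.0184, 0.4165]
tool_rot: [0.022, 1.0, 0.0, -0.0]
ft_force: [-0.9, 0.9, 0.0]
grip_width: 0.0524
grip_force: 0.0
```

Run:
```python
from rig import *
from h import *
o=get_obs();print({k:np.round(o[k],4).tolist() for k in("time","position","tool_rot","ft_force","q")})
c=camera("wrist");np.savez("wrist1.npz",**c);cv2.imwrite("pics/w1.png",c["pixels"])
P=cloud(c)
v,u=np.nonzero((P[...,2]>.1)&(P[...,2]<.2)&(abs(P[...,1]+.02)<.06)&(P[...,0]>.4)&(P[...,0]<.6));print(u.min(),u.max(),v.min(),v.max())
```

```text
{'time': 1.65, 'position': [0.4516, -0.0184, 0.4165], 'tool_rot': [0.0222, 0.9998, 0.0003, -0.0004], 'ft_force': [-0.8532, 0.9041, 0.0228], 'q': [-0.289, 0.2783, 1.8345, 0.0005, 1.0297, -1.8157]}
295 339 189 257
```

View pics/w1.png

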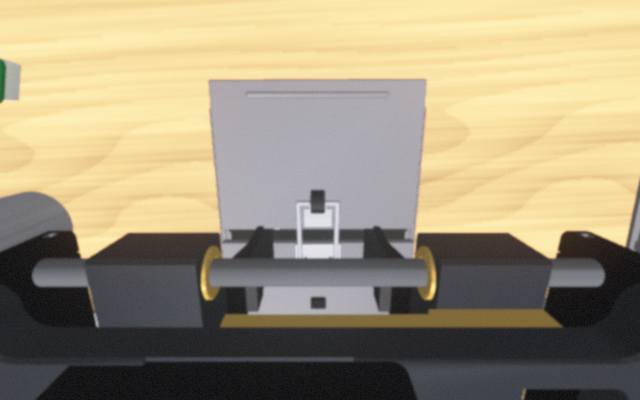

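The wrist view shows the grip disc at (317,200), the loop bar near (317,212), and the rest pad at (318,302). Next I'll measure the grip, bar and keeper heights, plus the chest edges.

Run:
```python
from h import *
c=np.load("wrist1.npz");P=cloud(c);g=c["pixels"].mean(2)
for v in range(186,262,2): print(v,[f"{g[v,u]:.0f}:{P[v,u,0]*1e3:.0f},{P[v,u,2]*1e3:.0f}" for u in(298,309,317,325,338)])
d=(g<60)&(P[...,2]>.12)&(P[...,2]<.2);d[:, :290]=0;d[:,345:]=0;q=P[d];print(len(q),q.min(0),q.max(0),np.median(q,0))
# lid edges in image: left/right/top at several rows
for v in range(100,200,20):
    r=np.nonzero((abs(P[v,:,2]-.079)<.01)&(np.arange(640)>150)&(np.arange(640)<500))[0];print(v,P[v,r[0]][:2],P[v,r[-1]][:2])
for u in (230,280,360,410):
    r=np.nonzero(abs(P[40:200,u,2]-.079)<.01)[0]+40;print(u,r[0],P[r[0],u])
x=cv2.resize(c["pixels"][180:265,270:370],None,fx=7,fy=7,interpolation=cv2.INTER_CUBIC);cv2.imwrite("pics/w1c.png",x)
```

```text
186 ['175:453,80', '176:454,79', '174:455,78', '174:455,79', '170:455,81']
188 ['174:456,79', '174:457,78', '164:457,78', '175:457,79', '171:457,80']
190 ['176:458,80', '167:458,80', '101:441,152', '161:459,80', '175:460,81']
192 ['175:460,79', '162:461,79', '55:442,155', '141:461,81', '173:462,79']
194 ['175:462,79', '162:463,81', '51:443,157', '142:464,80', '174:464,80']
196 ['176:465,80', '153:465,79', '57:444,158', '143:466,80', '173:466,80']
198 ['174:467,80', '151:467,79', '64:446,159', '140:468,81', '172:469,80']
200 ['158:457,122', '136:457,122', '68:447,159', '128:458,122', '159:471,81']
202 ['180:458,124', '157:459,124', '75:448,161', '151:459,124', '177:460,124']
204 ['220:460,125', '191:461,123', '79:450,160', '180:461,124', '203:462,123']
206 ['219:463,122', '189:473,91', '86:452,160', '172:474,91', '207:464,124']
208 ['220:465,123', '188:475,91', '84:454,160', '175:476,92', '210:467,121']
210 ['220:467,122', '209:477,92', '70:455,160', '183:478,90', '208:469,122']
212 ['219:469,123', '219:479,92', '107:459,154', '198:480,91', '204:471,121']
214 ['219:471,121', '226:482,
[... 1650 characters left out ...]
16', '154:419,318', '155:419,318', '150:419,317', '146:420,317']
260 ['80:419,317', '82:419,318', '83:420,317', '84:420,317', '81:420,317']
54 [ 0.44129865 -0.02372691  0.15413664] [ 0.44565119 -0.01620512  0.15957454] [ 0.44283208 -0.0199773   0.15699416]
100 [ 0.36153917 -0.12486233] [0.3711793  0.08950508]
120 [ 0.38089146 -0.12550489] [0.39050932 0.08861944]
140 [ 0.40087962 -0.12608591] [0.41041159 0.0871077 ]
160 [ 0.42164905 -0.12701656] [0.43105795 0.08593552]
180 [ 0.44309674 -0.12773502] [0.45273405 0.08612421]
230 79 [ 0.34295664 -0.10142653  0.07932307]
280 79 [ 0.34519588 -0.05240613  0.07971534]
360 79 [0.34855548 0.02607887 0.07812869]
410 78 [0.34972926 0.07555628 0.07694615]
```

View pics/w1c.png

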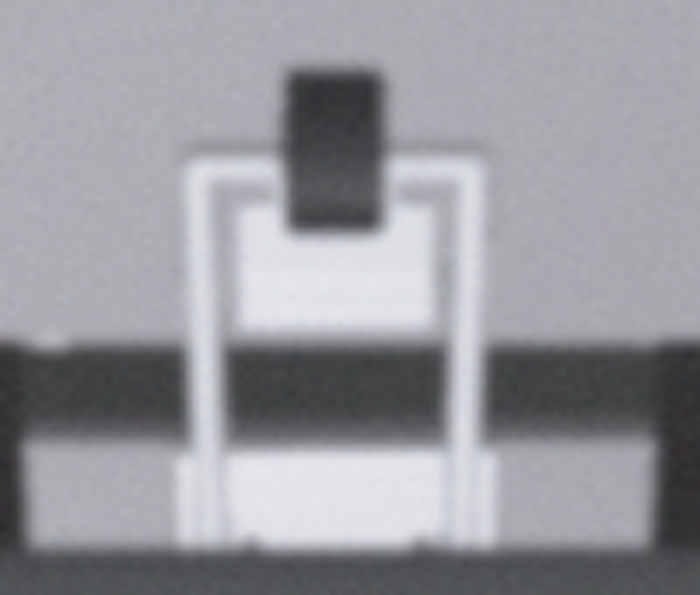

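The crop shows the grip disc at (335,150). Below the bar is the keeper lip, at world x of about 0.472–0.484 and z 0.092. The bar is at x of about 0.461, which is beyond the lip, so I can descend on the grip and pinch it.

Emit:
{"api": "move_arm", "payload": {
  "commands": [
    [[0.03,-0.04,1.2,0,0,0],[0.03,-0.04,2.0,0,0,0],[0.03,-0.04,2.45,0,0,0],[0.03,-0.04,2.49,0,0,0],[0.03,-0.04,2.49,0,0,0]]
  ]
}}

```text
time: 2.33
position: [0.4501, -0.0181, 0.3176]
tool_rot: [0.02, 1.0, 0.0, 0.0]
ft_force: [-0.6, -0.0, 1.3]
grip_width: 0.0524
grip_force: 0.0
```

Emit:
{"api": "move_arm", "payload": {
  "commands": [
    [[0,0,0,0,0,0],[0,0,0,0,0,0],[0,0,0,0,0,0],[0,0,0,0,0,0],[0,0,0,0,0,0],[0,0,0,0,0,0]]
  ],
  "claw": 1,
  "squeeze": 8
}}

```text
time: 3.08
position: [0.4502, -0.0191, 0.3171]
tool_rot: [0.021, 1.0, 0.0, -0.0]
ft_force: [0.3, 1.4, -0.2]
grip_width: 0.0118
grip_force: 8.0
```

Gripped at 12 mm. Now I'll lead the loop down in front of the lip.

Emit:
{"api": "move_arm", "payload": {
  "commands": [
    [[0.03,0,0.15,0,0,0],[0.07,0,0.3,0,0,0],[0.1,0,0.45,0,0,0],[0.14,0,0.6,0,0,0],[0.17,0,0.75,0,0,0],[0.2,0,0.9,0,0,0],[0.2,0,0.9,0,0,0]]
  ],
  "squeeze": 12
}}

```text
time: 3.95
position: [0.4426, -0.0189, 0.2807]
tool_rot: [0.021, 1.0, 0.0, 0.0]
ft_force: [-2.2, 2.2, 0.3]
grip_width: 0.0119
grip_force: 12.0
```

Run:
```python
from rig import *
from h import *
o=get_obs();print(o["ft_force"],o["position"])
for n,(u,v) in (("scene",(297,195)),("side",(314,228))):
    c=camera(n);np.savez(n+"2.npz",**c)
    cv2.imwrite(f"pics/{n}2.png",cv2.resize(c["pixels"][v-35:v+35,u-45:u+45],None,fx=8,fy=8,interpolation=cv2.INTER_CUBIC))
c=camera("wrist");np.savez("wrist2.npz",**c);P=cloud(c);g=c["pixels"].mean(2)
for v in range(180,262,2): print(v,[f"{g[v,u]:.0f}:{P[v,u,0]*1e3:.0f},{P[v,u,2]*1e3:.0f}" for u in(298,303,309,317,325,331,338)])
cv2.imwrite("pics/w2.png",cv2.resize(c["pixels"][160:265,260:380],None,fx=5.5,fy=5.5,interpolation=cv2.INTER_CUBIC))
```

```text
[-2.20715603  2.23467239  0.31004473] [ 0.44258272 -0.01892582  0.28072208]
180 ['174:409,80', '170:409,80', '173:409,81', '171:410,79', '174:410,80', '170:410,79', '174:410,80']
182 ['173:410,80', '172:410,81', '172:410,81', '175:370,261', '173:411,79', '174:411,80', '173:411,80']
184 ['171:412,80', '170:412,79', '171:412,80', '172:412,80', '173:413,79', '172:413,79', '173:413,78']
186 ['173:413,80', '172:413,81', '174:413,80', '172:414,79', '171:414,80', '175:414,79', '170:414,80']
188 ['173:414,79', '172:414,80', '171:414,80', '171:415,80', '172:415,79', '173:415,80', '172:416,79']
190 ['170:415,80', '175:416,79', '171:416,80', '171:416,80', '173:416,80', '176:416,79', '172:417,79']
192 ['172:417,79', '173:417,80', '172:417,79', '172:417,80', '173:417,81', '172:418,80', '175:418,81']
194 ['172:418,79', '172:418,79', '173:418,79', '174:419,79', '174:419,79', '174:419,79', '173:419,79']
196 ['173:419,80', '173:419,80', '173:420,79', '171:420,80', '174:420,79', '172:420,80', '173:421,78']
198 ['172:421,79', '175:420,81', '175:421,79', '173:421,78', '174:421,80', '172:421,80', '170:42
[... 2501 characters left out ...]
44:433,125', '52:434,123', '53:435,123', '49:435,123', '49:434,126', '46:434,124']
250 ['48:433,128', '46:433,128', '51:435,123', '48:436,123', '53:435,124', '48:435,124', '47:434,128']
252 ['47:433,131', '51:433,130', '59:436,123', '60:436,125', '57:436,124', '51:436,124', '48:434,131']
254 ['46:433,132', '44:434,131', '61:437,124', '58:437,124', '60:437,125', '47:437,126', '42:434,133']
256 ['48:433,134', '50:433,134', '65:438,124', '63:438,124', '62:438,124', '47:434,134', '43:434,134']
258 ['66:410,182', '58:410,182', '68:410,181', '72:410,182', '70:410,182', '62:410,182', '61:411,182']
260 ['76:410,182', '76:410,182', '75:410,183', '73:410,183', '78:411,182', '75:411,182', '75:410,183']
```

View pics/w2.png

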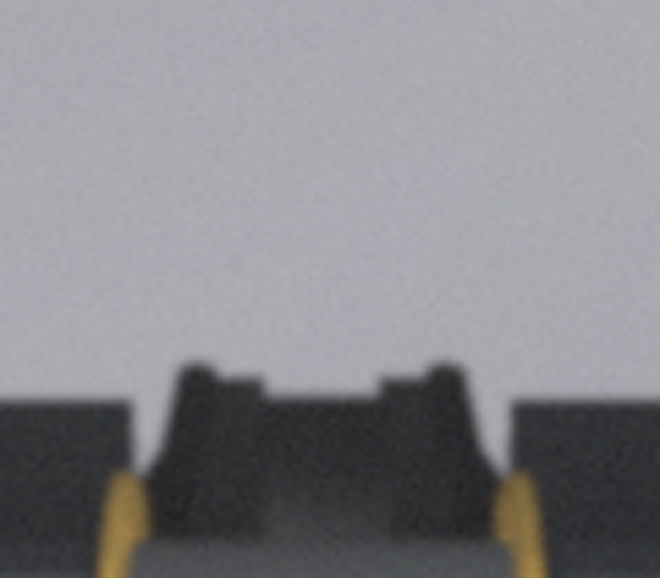

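The wrist view shows only the fingers holding the disc at (325,400); the bar is hidden. The kinematics put the bar at z of about 0.093, so I'll feel downward from here.

Emit:
{"api": "move_arm", "payload": {
  "commands": [
    [[0.01,0,0.05,0,0,0],[0.02,0,0.1,0,0,0],[0.03,0,0.15,0,0,0],[0.03,0,0.15,0,0,0]]
  ]
}}

```text
time: 4.6
position: [0.4417, -0.019, 0.2752]
tool_rot: [0.021, 1.0, -0.0, 0.001]
ft_force: [0.7, 2.6, 0.3]
grip_width: 0.012
grip_force: 12.0
```

Emit:
{"api": "move_arm", "payload": {
  "commands": [
    [[0,0,0.02,0,0,0],[0,0,0.04,0,0,0],[0,0,0.04,0,0,0]]
  ]
}}

```text
time: 4.97
position: [0.4415, -0.019, 0.2736]
tool_rot: [0.021, 1.0, -0.0, 0.001]
ft_force: [1.1, 2.7, 0.7]
grip_width: 0.0123
grip_force: 12.0
```

Emit:
{"api": "move_arm", "payload": {
  "commands": [
    [[0,0,0.02,0,0,0],[0,0,0.03,0,0,0],[0,0,0.03,0,0,0]]
  ]
}}

```text
time: 5.35
position: [0.4411, -0.0189, 0.2723]
tool_rot: [0.021, 1.0, -0.0, 0.0]
ft_force: [1.3, 2.1, -0.1]
grip_width: 0.0116
grip_force: 12.0
```

Emit:
{"api": "move_arm", "payload": {
  "commands": [
    [[0,0,0.015,0,0,0],[0,0,0.03,0,0,0],[0,0,0.03,0,0,0]]
  ]
}}

```text
time: 5.72
position: [0.441, -0.0189, 0.2711]
tool_rot: [0.021, 1.0, -0.0, -0.0]
ft_force: [1.2, 2.8, 1.1]
grip_width: 0.0116
grip_force: 12.0
```

Emit:
{"api": "move_arm", "payload": {
  "commands": [
    [[0,0,0.015,0,0,0],[0,0,0.03,0,0,0],[0,0,0.03,0,0,0]]
  ]
}}

```text
time: 6.1
position: [0.4409, -0.0188, 0.2698]
tool_rot: [0.021, 1.0, 0.0, -0.0]
ft_force: [0.8, 2.3, -0.2]
grip_width: 0.0119
grip_force: 12.0
```

Emit:
{"api": "move_arm", "payload": {
  "commands": [
    [[0,0,0.015,0,0,0],[0,0,0.03,0,0,0],[0,0,0.03,0,0,0]]
  ]
}}

```text
time: 6.48
position: [0.4408, -0.0188, 0.2686]
tool_rot: [0.021, 1.0, 0.0, -0.0]
ft_force: [-0.0, 1.4, -0.3]
grip_width: 0.0119
grip_force: 12.0
```

Emit:
{"api": "move_arm", "payload": {
  "commands": [
    [[0,0,0.015,0,0,0],[0,0,0.03,0,0,0],[0,0,0.03,0,0,0]]
  ]
}}

```text
time: 6.85
position: [0.4407, -0.0188, 0.2681]
tool_rot: [0.021, 1.0, 0.0, -0.0]
ft_force: [-1.3, 2.3, 9.0]
grip_width: 0.0123
grip_force: 12.0
```

Run:
```python
from rig import *
from h import *
c=camera("side");np.savez("side3.npz",**c);u,v=318,228
a=cv2.resize(c["pixels"][v-35:v+35,u-45:u+45],None,fx=8,fy=8,interpolation=cv2.INTER_CUBIC)
cv2.imwrite("pics/s3.png",a)
P=cloud(c)
h=P[190:260,270:370];m=(h[...,2]>.1)&(h[...,2]<.2)
w=np.argwhere(m)+[190,270]
for v in range(205,236,2): print(v,[f"{u}:{P[v,u,0]*1e3:.0f},{P[v,u,1]*1e3:.0f},{P[v,u,2]*1e3:.0f}" for u in range(298,334,3)])
```

```text
205 ['298:422,-42,272', '301:428,-46,271', '304:433,-50,271', '307:443,-50,263', '310:448,-55,265', '313:458,-55,256', '316:464,-59,256', '319:469,-65,257', '322:575,41,79', '325:584,37,76', '328:590,30,78', '331:596,24,79']
207 ['298:421,-42,265', '301:426,-48,267', '304:433,-51,265', '307:438,-56,265', '310:447,-56,258', '313:456,-57,252', '316:460,-64,255', '319:465,-69,256', '322:571,36,78', '325:576,28,81', '328:584,23,79', '331:591,18,78']
209 ['298:418,-46,263', '301:424,-51,264', '304:430,-55,262', '307:437,-57,260', '310:445,-59,255', '313:450,-64,255', '316:455,-69,256', '319:465,-69,248', '322:565,29,79', '325:571,22,81', '328:579,18,79', '331:585,11,81']
211 ['298:417,-48,259', '301:423,-51,256', '304:436,-46,242', '307:436,-59,254', '310:441,-64,255', '313:446,-70,257', '316:454,-71,251', '319:554,30,77', '322:560,23,79', '325:567,18,79', '328:573,11,80', '331:580,6,80']
213 ['298:415,-50,255', '301:421,-53,253', '304:426,-60,255', '307:430,-66,258', '310:436,-69,256', '313:448,-67,245', '316:454,-71,244', '319:548,23,79', '322:555,17,79', '325:563,13,76', '328:568,5,80'
[... 1864 characters left out ...]
414,-49,181', '301:414,-61,193', '304:417,-70,200', '307:424,-73,198', '310:429,-79,199', '313:436,-81,195', '316:441,-88,198', '319:447,-92,197', '322:452,-97,198', '325:459,-101,197', '328:464,-106,197', '331:470,-111,197']
233 ['298:411,-52,178', '301:416,-57,179', '304:413,-74,200', '307:420,-77,197', '310:425,-84,200', '313:431,-87,198', '316:437,-92,198', '319:443,-96,197', '322:449,-102,198', '325:454,-107,198', '328:461,-110,196', '331:465,-117,199']
235 ['298:407,-57,178', '301:416,-58,171', '304:414,-72,188', '307:416,-83,198', '310:422,-87,198', '313:428,-91,196', '316:434,-96,196', '319:439,-101,196', '322:445,-105,196', '325:451,-110,197', '328:456,-116,198', '331:469,-113,183']
```

View pics/s3.png

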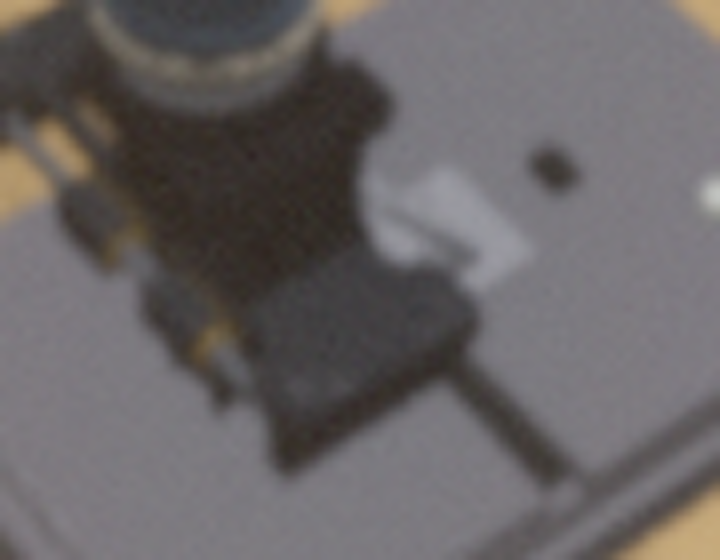

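The side view shows the gripper hiding the latch at (300,330 in the crop). The 9 N contact came at the predicted lid height, so the bar is resting on the lid. I'll ease it up about 1.3 mm and draw it under the lip.

Emit:
{"api": "move_arm", "payload": {
  "commands": [
    [[0,0,-0.03,0,0,0],[0,0,-0.05,0,0,0],[-0.04,0,-0.05,0,0,0],[-0.08,0,-0.05,0,0,0],[-0.08,0,-0.05,0,0,0]]
  ]
}}

```text
time: 7.52
position: [0.4437, -0.0188, 0.2693]
tool_rot: [0.021, 1.0, 0.0, -0.001]
ft_force: [-3.6, 1.2, 0.9]
grip_width: 0.0118
grip_force: 12.0
```

Emit:
{"api": "move_arm", "payload": {
  "commands": [
    [[-0.04,0,0.005,0,0,0],[-0.08,0,0.005,0,0,0],[-0.08,0,0.005,0,0,0]]
  ]
}}

```text
time: 7.9
position: [0.448, -0.0191, 0.2695]
tool_rot: [0.021, 1.0, -0.0, 0.001]
ft_force: [-2.7, 2.1, 0.8]
grip_width: 0.012
grip_force: 12.0
```

Emit:
{"api": "move_arm", "payload": {
  "commands": [
    [[-0.03,0,0.01,0,0,0],[-0.06,0,0.01,0,0,0],[-0.06,0,0.01,0,0,0]]
  ]
}}

```text
time: 8.28
position: [0.4502, -0.0193, 0.269]
tool_rot: [0.021, 1.0, -0.0, 0.001]
ft_force: [-1.5, 2.9, -0.2]
grip_width: 0.0122
grip_force: 12.0
```

Emit:
{"api": "move_arm", "payload": {
  "commands": [
    [[-0.03,0,0.005,0,0,0],[-0.06,0,0.005,0,0,0],[-0.06,0,0.005,0,0,0]]
  ]
}}

```text
time: 8.65
position: [0.4525, -0.0194, 0.2688]
tool_rot: [0.021, 1.0, -0.0, 0.0]
ft_force: [-1.9, 2.3, -0.5]
grip_width: 0.0118
grip_force: 12.0
```

Emit:
{"api": "move_arm", "payload": {
  "commands": [
    [[-0.03,0,0,0,0,0],[-0.05,0,0,0,0,0],[-0.05,0,0,0,0,0]]
  ]
}}

```text
time: 9.02
position: [0.4544, -0.0194, 0.2687]
tool_rot: [0.021, 1.0, -0.0, 0.0]
ft_force: [-2.4, 3.2, -0.1]
grip_width: 0.0117
grip_force: 12.0
```

Emit:
{"api": "move_arm", "payload": {
  "commands": [
    [[-0.02,0,0,0,0,0],[-0.04,0,0,0,0,0],[-0.04,0,0,0,0,0]]
  ]
}}

```text
time: 9.4
position: [0.4559, -0.0195, 0.2687]
tool_rot: [0.021, 1.0, 0.0, 0.0]
ft_force: [-1.9, 3.3, -0.2]
grip_width: 0.0118
grip_force: 12.0
```

Emit:
{"api": "move_arm", "payload": {
  "commands": [
    [[-0.02,0,0,0,0,0],[-0.03,0,0,0,0,0],[-0.03,0,0,0,0,0]]
  ]
}}

```text
time: 9.78
position: [0.4565, -0.0195, 0.2687]
tool_rot: [0.021, 1.0, 0.0, -0.001]
ft_force: [-4.7, 2.7, 1.1]
grip_width: 0.0119
grip_force: 12.0
```

Contact with the keeper face. I'll check the hook by lifting gently; the lip should stop it.

Emit:
{"api": "move_arm", "payload": {
  "commands": [
    [[0,0,-0.025,0,0,0],[0,0,-0.05,0,0,0],[0,0,-0.05,0,0,0]]
  ]
}}

```text
time: 10.15
position: [0.4569, -0.0195, 0.2707]
tool_rot: [0.021, 1.0, 0.0, -0.0]
ft_force: [-3.7, 2.1, -0.3]
grip_width: 0.0118
grip_force: 12.0
```

Emit:
{"api": "move_arm", "payload": {
  "commands": [
    [[0,0,-0.02,0,0,0],[0,0,-0.03,0,0,0],[0,0,-0.03,0,0,0]]
  ]
}}

```text
time: 10.52
position: [0.4571, -0.0195, 0.2719]
tool_rot: [0.021, 1.0, 0.0, 0.0]
ft_force: [-4.4, 2.6, -3.1]
grip_width: 0.0119
grip_force: 12.0
```

The lip stops the lift (−3.1 N), so the bar is hooked. I'll settle it mid-height, release, and rise.

Emit:
{"api": "move_arm", "payload": {
  "commands": [
    [[0,0,0.03,0,0,0],[0,0,0.05,0,0,0],[0,0,0.05,0,0,0]]
  ]
}}

```text
time: 10.9
position: [0.457, -0.0195, 0.2702]
tool_rot: [0.021, 1.0, -0.0, 0.0]
ft_force: [-4.6, 2.8, 1.1]
grip_width: 0.0115
grip_force: 12.0
```

Emit:
{"api": "move_arm", "payload": {
  "commands": [
    [[0,0,0,0,0,0],[0,0,0,0,0,0],[0,0,0,0,0,0],[0,0,-0.5,0,0,0],[0,0,-1.2,0,0,0],[0,0,-2.0,0,0,0],[0,0,-2.5,0,0,0],[0,0,-2.5,0,0,0]]
  ],
  "claw": 0
}}

```text
time: 11.9
position: [0.4577, -0.0198, 0.3714]
tool_rot: [0.021, 1.0, -0.001, 0.003]
ft_force: [-0.2, 0.8, 0.1]
grip_width: 0.0435
grip_force: 0.0
```

Run:
```python
from rig import *
from h import *
c=camera("wrist");np.savez("wrist4.npz",**c);P=cloud(c);g=c["pixels"].mean(2)
for v in range(160,260,2): print(v,[f"{g[v,u]:.0f}:{P[v,u,0]*1e3:.0f},{P[v,u,2]*1e3:.0f}" for u in(298,308,317,326,337)])
cv2.imwrite("pics/w4.png",cv2.resize(c["pixels"][160:265,250:390],None,fx=5.5,fy=5.5,interpolation=cv2.INTER_CUBIC))
```

```text
160 ['175:427,79', '174:427,81', '175:427,80', '175:428,80', '173:428,81']
162 ['175:429,79', '174:429,80', '176:429,79', '175:430,80', '174:430,81']
164 ['177:431,78', '176:431,79', '176:431,78', '174:431,79', '172:432,80']
166 ['175:432,81', '176:432,80', '175:433,80', '173:433,81', '174:434,79']
168 ['175:434,80', '177:434,80', '173:435,80', '176:435,79', '174:435,80']
170 ['175:436,79', '176:436,80', '176:437,79', '175:437,79', '174:437,80']
172 ['176:438,80', '175:438,80', '173:439,79', '175:439,79', '175:439,80']
174 ['175:440,79', '175:440,80', '175:440,80', '172:441,79', '174:441,79']
176 ['178:441,80', '173:442,79', '173:442,81', '173:443,79', '176:443,80']
178 ['176:443,80', '176:444,80', '174:444,79', '173:444,79', '170:445,80']
180 ['175:445,81', '176:446,79', '175:446,80', '175:446,79', '175:447,80']
182 ['175:447,79', '174:447,79', '165:448,80', '170:448,79', '175:449,79']
184 ['175:449,80', '177:449,79', '99:443,106', '133:450,80', '174:450,80']
186 ['175:450,81', '175:451,80', '53:444,109', '106:452,80', '172:452,79']
188 ['176:453,80', '176:453,79', '51:445,112', '10
[... 1939 characters left out ...]
75:505,79', '74:506,78', '144:500,93']
242 ['181:500,95', '63:510,72', '65:511,71', '64:511,72', '144:501,95']
244 ['178:502,94', '66:513,72', '66:513,73', '65:513,73', '143:503,95']
246 ['178:504,94', '62:515,73', '63:515,72', '64:515,72', '146:506,94']
248 ['177:506,95', '67:517,72', '62:518,71', '69:518,71', '143:507,95']
250 ['179:507,96', '76:518,74', '83:519,74', '75:519,74', '147:508,97']
252 ['180:509,97', '98:519,77', '98:519,77', '96:519,78', '149:511,97']
254 ['180:510,98', '128:520,79', '126:520,79', '126:521,79', '153:512,99']
256 ['180:512,98', '189:520,83', '189:521,83', '187:521,84', '167:514,98']
258 ['127:425,272', '154:426,271', '157:426,271', '153:426,272', '125:426,271']
```

View pics/w4.png

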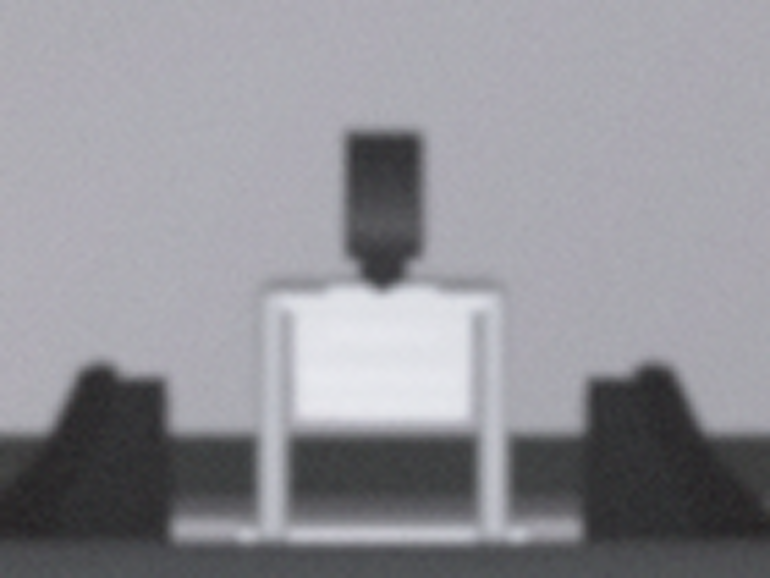

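The wrist view shows the bar ends at (280,295) and (490,295) in front of the keeper, and the lip covers the bar's middle (lip z 0.092, bar top 0.087). It is hooked. Now I'll close the fingers and go down on the robot side of the lever.

Emit:
{"api": "move_arm", "payload": {
  "commands": [
    [[-0.9,0,0,0,0,0],[-1.73,0,0,0,0,0],[-1.73,0,0,0,0,0],[-1.73,0,0,0,0,0],[-1.73,0,0.6,0,0,0],[-1.73,0,1.17,0,0,0],[-1.73,0,1.17,0,0,0]]
  ],
  "claw": 1
}}

```text
time: 12.82
position: [0.5244, -0.0221, 0.3214]
tool_rot: [0.021, 1.0, 0.001, -0.003]
ft_force: [-0.7, -0.5, -0.5]
grip_width: 0.0006
grip_force: 0.0
```

Run:
```python
from rig import *
from h import *
o=get_obs();print(o["position"],o["ft_force"])
c=camera("scene");P=cloud(c)
m=(abs(P[...,1]+.024)<.016)&(P[...,0]>.535)&(P[...,0]<.62)&(P[...,2]>.095)&(P[...,2]<.17)
q=P[m];print(len(q));print(np.round(q[np.argsort(q[:,2])][::-1][::4]*1e3).tolist())
cv2.imwrite("pics/sc5.png",cv2.resize(c["pixels"][160:240,255:355],None,fx=7,fy=7,interpolation=cv2.INTER_CUBIC))
```

```text
[ 0.52437188 -0.02210677  0.32142416] [-0.68317899 -0.50946403 -0.49041538]
111
[[537.0, -14.0, 170.0], [536.0, -30.0, 169.0], [536.0, -14.0, 165.0], [535.0, -26.0, 161.0], [539.0, -15.0, 159.0], [537.0, -30.0, 157.0], [537.0, -21.0, 152.0], [538.0, -31.0, 150.0], [565.0, -32.0, 148.0], [563.0, -19.0, 147.0], [562.0, -28.0, 146.0], [538.0, -31.0, 145.0], [564.0, -19.0, 144.0], [560.0, -33.0, 143.0], [563.0, -25.0, 142.0], [564.0, -20.0, 140.0], [535.0, -24.0, 138.0], [561.0, -31.0, 134.0], [560.0, -18.0, 130.0], [558.0, -20.0, 124.0], [556.0, -16.0, 119.0], [555.0, -12.0, 116.0], [554.0, -31.0, 112.0], [552.0, -37.0, 109.0], [551.0, -20.0, 107.0], [550.0, -33.0, 103.0], [552.0, -24.0, 101.0], [550.0, -29.0, 96.0]]
```

View pics/sc5.png

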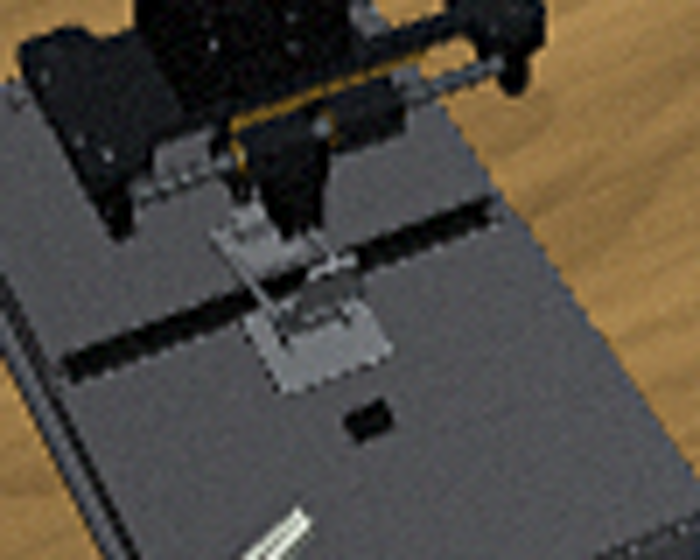

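The scene crop shows the closed fingers at (295,225) clear of the lever, whose end is at (340,265). The lever angle is about 1.27, with the pivot at x of about 0.544. I'll push it over along its arc.

Emit:
{"api": "move_arm", "payload": {
  "commands": [
    [[-0.2,0,0,0,0,0],[-0.4,0,0.01,0,0,0],[-0.5,0,0.02,0,0,0],[-0.58,0,0.02,0,0,0],[-0.68,0,0.06,0,0,0],[-0.78,0,0.1,0,0,0],[-0.88,0,0.14,0,0,0],[-0.98,0,0.215,0,0,0],[-1.08,0,0.29,0,0,0],[-1.08,0,0.29,0,0,0]]
  ]
}}

```text
time: 14.12
position: [0.5699, -0.0241, 0.3113]
tool_rot: [0.021, 1.0, 0.0, 0.001]
ft_force: [-1.7, 0.1, 0.9]
grip_width: 0.0005
grip_force: 0.8
```

Emit:
{"api": "move_arm", "payload": {
  "commands": [
    [[-0.07,0,0.11,0,0,0],[-0.13,0,0.21,0,0,0],[-0.2,0,0.32,0,0,0],[-0.265,0,0.43,0,0,0],[-0.265,0,0.43,0,0,0]]
  ]
}}

```text
time: 14.75
position: [0.5804, -0.0248, 0.2939]
tool_rot: [0.021, 1.0, -0.0, 0.0]
ft_force: [0.4, -0.1, 0.7]
grip_width: 0.0006
grip_force: 0.2
```

Emit:
{"api": "move_arm", "payload": {
  "commands": [
    [[-0.03,0,0.07,0,0,0],[-0.05,0,0.13,0,0,0],[-0.07,0,0.19,0,0,0],[-0.085,0,0.24,0,0,0],[-0.085,0,0.24,0,0,0]]
  ]
}}

```text
time: 15.38
position: [0.5832, -0.0248, 0.2844]
tool_rot: [0.021, 1.0, 0.0, -0.0]
ft_force: [-0.6, 0.3, 0.7]
grip_width: 0.0003
grip_force: 0.1
```

Run:
```python
from rig import *
from h import *
c=camera("scene");np.savez("scene6.npz",**c);P=cloud(c)
m=(abs(P[...,1]+.024)<.014)&(P[...,0]>.58)&(P[...,0]<.63)&(P[...,2]>.086)&(P[...,2]<.17)
q=P[m];print(len(q));print(np.round(q[np.argsort(q[:,2])][::-1][::3]*1e3).tolist())
s=camera("side");np.savez("side6.npz",**s)
A=cv2.resize(c["pixels"][160:240,255:355],None,fx=4,fy=4,interpolation=cv2.INTER_CUBIC)
B=cv2.resize(s["pixels"][190:270,270:370],None,fx=4,fy=4,interpolation=cv2.INTER_CUBIC)
cv2.imwrite("pics/sc6.png",np.hstack([A,B]))
```

```text
101
[[597.0, -21.0, 169.0], [600.0, -13.0, 153.0], [599.0, -12.0, 142.0], [599.0, -19.0, 138.0], [596.0, -14.0, 132.0], [596.0, -21.0, 131.0], [596.0, -27.0, 130.0], [593.0, -35.0, 127.0], [597.0, -34.0, 126.0], [597.0, -31.0, 124.0], [597.0, -27.0, 122.0], [598.0, -35.0, 118.0], [595.0, -24.0, 117.0], [589.0, -33.0, 116.0], [583.0, -33.0, 114.0], [597.0, -18.0, 111.0], [597.0, -24.0, 110.0], [598.0, -25.0, 108.0], [585.0, -34.0, 107.0], [596.0, -18.0, 105.0], [603.0, -18.0, 104.0], [603.0, -25.0, 103.0], [602.0, -34.0, 103.0], [606.0, -26.0, 102.0], [600.0, -20.0, 101.0], [603.0, -28.0, 101.0], [597.0, -31.0, 100.0], [606.0, -36.0, 99.0], [605.0, -29.0, 98.0], [605.0, -19.0, 97.0], [581.0, -32.0, 96.0], [603.0, -18.0, 89.0], [594.0, -33.0, 88.0], [603.0, -21.0, 86.0]]
```

View pics/sc6.png

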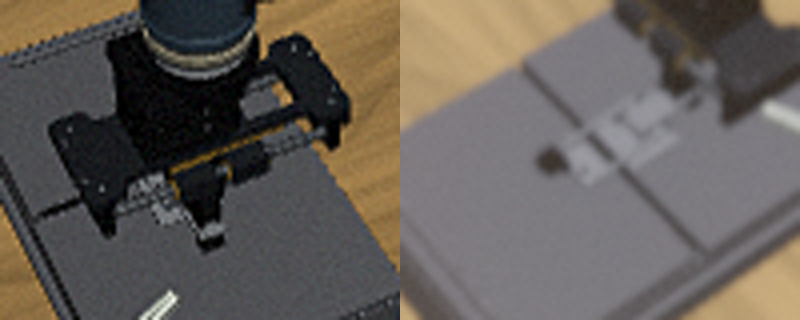

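The left crop shows the fingertips on the lever end at (210,235). The right crop shows the grip at (550,160) with the loop running to the base, and the gap looks narrower. The lever is at about 0.17 rad, but the force is low, so I'll check numerically that the lid is following.

Run:
```python
from h import *
for f in("side0","side6"):
    c=np.load(f+".npz");P=cloud(c);g=c["pixels"].mean(2)
    # lid front edge (small x end): smallest x of top-surface pixels per y bin
    m=(abs(P[...,2]-.079)<.004)&(P[...,0]>.3)&(P[...,0]<.5)&(abs(P[...,1]+.02)<.1)
    x=P[...,0]-0.0385*(P[...,1]+.02)
    print(f,[round(float(np.percentile(x[m&(abs(P[...,1]-y)<.01)],.5)),4) for y in(-.1,-.08,-.06,-.04,.02,.04,.06)])
    # gap: dark pixels near split
    gm=(P[...,0]>.48)&(P[...,0]<.54)&(P[...,2]<.085)&(P[...,2]>.06)
    for y in(-.1,-.085,-.07):
        b=gm&(abs(P[...,1]-y)<.006);print(' gap y',y,'dark',np.sum(b&(g<70)),np.round(np.percentile(P[...,0][b&(g<80)],[5,95]),4) if np.sum(b&(g<80)) else None)
    d=(g<75)&(P[...,2]>.095)&(P[...,2]<.17)&(P[...,0]<.5)&(abs(P[...,1]+.02)<.03);q=P[d];print(' grip',len(q),np.round(np.median(q,0),4),np.round(q.min(0),3),np.round(q.max(0),3))
    for v in range(222,240,2): 
        if f=="side6":print(v,[f"{u}:{g[v,u]:.0f}:{P[v,u,0]*1e3:.0f},{P[v,u,1]*1e3:.0f},{P[v,u,2]*1e3:.0f}" for u in range(300,322,3)])
```

```text
side0 [0.3459, 0.346, 0.3455, 0.3464, 0.3464, 0.3464, 0.346]
 gap y -0.1 dark 13 [0.5053 0.5163]
 gap y -0.085 dark 12 [0.5061 0.5161]
 gap y -0.07 dark 14 [0.5045 0.5177]
 grip 475 [-0.0436 -0.033   0.129 ] [-0.087 -0.05   0.095] [0.457 0.01  0.17 ]
side6 [0.3545, 0.3551, 0.3551, 0.3547, 0.3555, 0.3557, 0.3552]
 gap y -0.1 dark 0 None
 gap y -0.085 dark 0 None
 gap y -0.07 dark 0 None
 grip 77 [-0.0421 -0.0331  0.1094] [-0.085 -0.05   0.095] [ 0.478 -0.014  0.14 ]
222 ['300:124:482,31,82', '303:123:489,26,81', '306:125:497,23,78', '309:126:505,18,76', '312:123:511,12,77', '315:118:519,7,75', '318:126:520,-5,87', '321:151:529,-8,82']
224 ['300:126:479,28,78', '303:125:485,22,79', '306:123:490,14,82', '309:126:499,11,79', '312:139:506,6,78', '315:125:508,-6,87', '318:91:521,-4,75', '321:145:523,-14,83']
226 ['300:126:474,21,79', '303:124:480,15,81', '306:110:488,11,78', '309:115:494,5,79', '312:136:497,-6,88', '315:144:507,-7,80', '318:102:514,-12,79', '321:112:521,-17,79']
228 ['300:125:469,15,80', '303:118:477,11,78', '306:69:466,-16,115', '309:72:473,-21,114', '312:144:490,-13,91',
[... 262 characters left out ...]
6,78', '303:119:466,-2,82', '306:71:458,-26,113', '309:77:470,-25,102', '312:107:480,-26,95', '315:137:487,-30,93', '318:153:499,-29,81', '321:144:502,-39,89']
234 ['300:125:456,-1,79', '303:125:462,-6,79', '306:112:458,-25,103', '309:115:477,-16,77', '312:119:483,-22,78', '315:136:487,-30,83', '318:147:491,-38,88', '321:127:498,-44,87']
236 ['300:124:452,-5,77', '303:124:457,-13,82', '306:125:466,-16,77', '309:125:469,-25,84', '312:124:477,-29,81', '315:123:485,-33,78', '318:127:488,-43,86', '321:123:498,-44,78']
238 ['300:124:447,-11,79', '303:126:455,-16,76', '306:124:460,-23,80', '309:124:467,-27,78', '312:123:473,-34,79', '315:126:481,-38,78', '318:123:487,-44,78', '321:124:494,-49,78']
```

The lid has moved about 9 mm with the lever and the gap is gone. Now I'll press the lever home, feeling for the rest.

Emit:
{"api": "move_arm", "payload": {
  "commands": [
    [[-0.01,0,0.05,0,0,0],[-0.03,0,0.1,0,0,0],[-0.04,0,0.15,0,0,0],[-0.04,0,0.15,0,0,0]]
  ]
}}

```text
time: 15.98
position: [0.585, -0.0249, 0.2785]
tool_rot: [0.021, 1.0, 0.0, -0.0]
ft_force: [0.3, 0.3, -0.2]
grip_width: 0.0002
grip_force: 0.0
```

Emit:
{"api": "move_arm", "payload": {
  "commands": [
    [[0,0,0.02,0,0,0],[0,0,0.04,0,0,0],[0,0,0.04,0,0,0]]
  ]
}}

```text
time: 16.35
position: [0.585, -0.0249, 0.2771]
tool_rot: [0.021, 1.0, -0.0, 0.0]
ft_force: [-0.3, 0.7, -0.2]
grip_width: 0.0006
grip_force: 0.0
```

Emit:
{"api": "move_arm", "payload": {
  "commands": [
    [[0,0,0.015,0,0,0],[0,0,0.03,0,0,0],[0,0,0.03,0,0,0]]
  ]
}}

```text
time: 16.73
position: [0.5849, -0.0249, 0.2759]
tool_rot: [0.021, 1.0, 0.0, -0.0]
ft_force: [0.7, 0.5, 0.0]
grip_width: 0.0007
grip_force: 0.0
```

Emit:
{"api": "move_arm", "payload": {
  "commands": [
    [[0,0,0.015,0,0,0],[0,0,0.025,0,0,0],[0,0,0.025,0,0,0]]
  ]
}}

```text
time: 17.1
position: [0.5849, -0.0249, 0.2751]
tool_rot: [0.021, 1.0, -0.0, -0.0]
ft_force: [-1.1, 1.1, 2.2]
grip_width: 0.0005
grip_force: 0.8
```

Emit:
{"api": "move_arm", "payload": {
  "commands": [
    [[0,0,0.01,0,0,0],[0,0,0.02,0,0,0],[0,0,0.02,0,0,0]]
  ]
}}

```text
time: 17.48
position: [0.5849, -0.0249, 0.2749]
tool_rot: [0.021, 1.0, -0.0, 0.0]
ft_force: [-2.0, 0.1, 6.0]
grip_width: 0.0005
grip_force: 3.1
```

Emit:
{"api": "move_arm", "payload": {
  "commands": [
    [[0,0,0.01,0,0,0],[0,0,0.015,0,0,0],[0,0,0.015,0,0,0],[0,0,0.015,0,0,0],[0,0,0.015,0,0,0],[0,0,0.015,0,0,0],[0,0,0.015,0,0,0],[0,0,0.015,0,0,0]]
  ]
}}

```text
time: 18.48
position: [0.5849, -0.0248, 0.2748]
tool_rot: [0.021, 1.0, -0.0, 0.0]
ft_force: [-1.2, -0.3, 9.7]
grip_width: 0.0003
grip_force: 4.6
```

It is hard on its rest: tip z 0.0928 against a flat lever top of 0.0925. It was held about 0.75 s at roughly 10 N. I'll lift clear and verify.

Emit:
{"api": "move_arm", "payload": {
  "commands": [
    [[0,0,-0.05,0,0,0],[0,0,-0.3,0,0,0],[0,0,-1.0,0,0,0],[0,0,-2.0,0,0,0],[1.5,0,-3.0,0,0,0],[3.0,0,-3.5,0,0,0],[3.5,0,-3.5,0,0,0],[3.5,0,-3.5,0,0,0]]
  ]
}}

```text
time: 19.48
position: [0.4431, -0.0186, 0.4143]
tool_rot: [0.021, 1.0, 0.0, -0.0]
ft_force: [-0.6, -0.5, 0.6]
grip_width: 0.0007
grip_force: 0.0
```

Run:
```python
from rig import *
from h import *
print(get_obs()["position"])
c=camera("side");P=cloud(c);x=P[...,0]-0.0385*(P[...,1]+.02)
m=(abs(P[...,2]-.079)<.004)&(P[...,0]>.3)&(P[...,0]<.5)
print("lid edge",[round(float(np.percentile(x[m&(abs(P[...,1]-y)<.01)],.5)),4) for y in(-.1,-.08,-.06,.04,.06) if (m&(abs(P[...,1]-y)<.01)).any()])
for n in("scene","side"):
    P=cloud(camera(n))
    b=(abs(P[...,1]+.025)<.009)&(P[...,2]>.075)&(P[...,2]<.15)
    for x0 in np.arange(.445,.635,.01):
        k=b&(abs(P[...,0]-x0)<.005);print(n,round(x0,3),k.sum(),np.round(np.percentile(P[...,2][k],[10,50,90])*1e3,1) if k.any() else '')
```

```text
[ 0.44307174 -0.01857004  0.41431717]
lid edge [0.3544, 0.3545, 0.3554, 0.3549, 0.3552]
scene 0.445 15 [76.3 79.  81.3]
scene 0.455 10 [77.6 79.1 80.3]
scene 0.465 22 [ 76.   80.2 118. ]
scene 0.475 26 [ 79.3 104.4 116.8]
scene 0.485 20 [ 84.4  92.3 108.1]
scene 0.495 26 [79.8 83.1 90.7]
scene 0.505 14 [77.8 79.3 82.3]
scene 0.515 19 [76.  77.7 81.2]
scene 0.525 8 [80.1 81.8 82.5]
scene 0.535 10 [80.3 81.9 84.4]
scene 0.545 14 [88.9 91.6 94.3]
scene 0.555 22 [88.8 92.9 94.2]
scene 0.565 15 [89.6 90.9 93. ]
scene 0.575 18 [84.5 90.2 92. ]
scene 0.585 20 [80.3 90.6 91.8]
scene 0.595 19 [89.1 90.9 94.1]
scene 0.605 35 [77.4 82.8 92.3]
scene 0.615 17 [77.2 78.3 80.9]
scene 0.625 18 [77.  78.  80.2]
side 0.445 21 [77.4 78.9 80.3]
side 0.455 24 [ 77.4  79.9 109.5]
side 0.465 42 [ 77.8 103.9 117.2]
side 0.475 31 [ 78.3  80.5 116.5]
side 0.485 25 [78.  87.8 92.1]
side 0.495 15 [78.6 81.8 89.9]
side 0.505 15 [79.2 80.3 81.8]
side 0.515 13 [75.8 76.6 80.5]
side 0.525 20 [79.3 81.7 83.2]
side 0.535 22 [79.9 82.3 92.8]
side 0.545 15 [91.3 92.9 94.9]
side 0.555 19 [86.9 92.5 94.4]
side 0.565 18 [89.3 91.5 92.5]
side 0.575 16 [79.3 91.2 93. ]
side 0.585 17 [80.1 91.3 93.7]
side 0.595 15 [88.2 90.3 92.6]
side 0.605 7 [85.2 91.  91.9]
side 0.615 14 [77.4 78.4 79.7]
side 0.625 19 [77.5 79.2 82.4]
```

The lever lies flat (top at about 92 mm along its whole length) and the lid is shut and holding.

```bash
python3 -c "
from rig import *
print(hand_in())"
```

```text
the job is handed in; nothing more can be done
None
```

The chest is latched and handed in at about 20 s. The bar is hooked under the keeper's lip, the lever lies flat on its rest after being held there about 0.75 s at roughly 10 N, and the lid was drawn about 9 mm shut.

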